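# Fetch the fallen spatula out through the hatch

### The job

The largest spatula has slipped into the low utensil well, whose hatch is shorter than the spatula: grip it by the handle, tilt it and bring it out diagonally through the hatch. Finish while still holding it steady in the gripper, the middle of its blade over the mouth of the aluminium loaf pan and every part of the spatula at least 5 cm higher than the pan's rim, touching nothing else. Do not shove or tip the pan, the turquoise bowl or the clear pitcher.

Things in the scene. Friction and masses are not known exactly. Their poses are not given: they have to be found in the camera images.
- well: Fixed white laminate box, 374 (x) by 184 (y) by 85 mm high. Origin on the ledge under it. Inside free from x -180 to +170, y -80 to +80, z 8 (steel floor) to 75 mm. x points roughly away from the robot (yaw within 0.35 rad). See well_hatch for its top.
- well_hatch (a point): Centre of the open hatch in the well's fixed top, (25, 0, 85) mm in the well's frame. Hatch 210 mm long (well x -80 to +130), 160 mm wide. The top, 10 mm thick (z 75 to 85), covers x below -80 mm (deep hood, robot side) and x above +130 mm.
- spatula: Spatula 280 mm long, about 120 g, flat on the well floor, x along the well's x within 0.1 rad, blade at +x, handle end under the deep hood, blade tip 10 to 30 mm under the other cover. Origin: mid-length, on its underside, z up. Wooden handle 22 wide, 20 high, x -140 to +65 mm; dark silicone blade 58 wide, 8 thick (2 mm up), x +58 to +140 mm.
- spatula_grip (a point): Good place to grip, across the handle at the balance point of the spatula: (15, 0, 10) mm in its frame.
- spatula_end (a point): Free end of the handle, (-140, 0, 10) mm in the spatula's frame.
- spatula_tip (a point): Tip of the blade, (140, 0, 6) mm in the spatula's frame.
- spatula_blade (a point): Middle of the blade, (100, 0, 6) mm in the spatula's frame.
- loaf_pan: Loose rectangular aluminium loaf pan, 65 mm high, rim 248 mm (its x) by 126 mm (its y) outside, mouth 222 by 102 mm; stands on the ledge left or right of the well (the bowl stands on the other side). Origin: centre of its underside.
- pan_mouth (a point): Centre of the pan's mouth, level with the rim (65 mm above its underside).
- bowl: Loose turquoise ceramic bowl, 160 mm across, 70 mm high. Origin: centre of its underside.
- pitcher: Loose clear plastic pitcher, 116 mm across plus a handle on its +y side reaching 98 mm from its axis, 190 mm high. Origin: centre of its underside.
There are look-alikes about, which are no part of the job. Several things have the shape of the pitcher; the one meant has the colours described above.

How it is judged:
By the outcome, as a careful person would: the job done as asked, in the order asked, and still so for the second after the job is handed in, while the arm keeps its last pose, push and grip.
It also fails if it takes over 38 s, if anything falls off the work surface, if the arm or the gripper's body presses on something with over 40 N, if the wrist force passes 120 N, or if a joint passes its speed limit or range.

### The arm

A 6-joint arm with a two-finger parallel gripper is mounted at the origin on the work surface. World frame = base frame: x ahead of the robot, y to its left, z up, the work surface at z = 0. Lengths are in m, angles in rad, forces in N, time in s.
With the tool pointing down it reaches from about 0.275 to 0.75 m from the base axis. Payload 10.2 kg.
Tool frame: the origin (TCP) lies on the centre line of the jaws, within the pads' length; the fingertips stand 25 mm ahead of it and the grasp point (between the pads) lies 6 mm ahead of it (bot.tip_reach is the distance from the TCP to the fingertips, in m); z points along the fingers, y is the line along which they close (so a half turn about z gives the same grasp; the last joint's range is limited). The gripper opens to 88 mm and grips with 3 to 60 N. Pads are 18 mm wide; open, the fingers measure 123 mm over their backs; the gripper's body (75 mm by 187 mm) begins 45 mm behind the grasp point.
Start: joints at [1.01, 0.313, 1.498, -0, 1.331, -0.223], TCP at [0.174, 0.495, 0.264] pointing down, gripper open.
Joint ranges: [-2.94, 2.94], [-0.97, 2.17], [0.19, 2.56], [-1.23, 4.37], [0.02, 3.11], [-2.88, 2.88]. Speed limits (rad/s): [2.39, 2.39, 3.01, 3.14, 3.14, 3.14].

### API

Orientations are given as a rotation vector (axis times angle).
In Python, from workcell import bot gives the robot as it stands. The module is installed in compiled form; this text tells all that it offers.
- The arm moves only by the tool arm_command, never from a script. Its argument "increments" is a list of rows, each an object of numbers: "ax", "ay", "az": the turn, a rotation vector about the tool's x, y, z in degrees; "tx", "ty", "tz": the shift along the tool's x, y, z in cm; "claw": the finger opening in cm, from 0 to 8.81. In form: [{"ax": .., "ay": .., "az": .., "tx": .., "ty": .., "tz": .., "claw": ..}, ...]. A call has 1 to 5 rows; each row is the pose to reach, as a shift and turn from the pose commanded when the call began, along the tool's axes at that moment; what a row does not reach only later rows make up. A row lasts 1/8 s, in which the tool goes at most 62.5 mm and 10.7 degrees, less where a joint would pass 70% of its speed; a pose out of reach is approached as far as the arm can. A call with a gripper value outside its range is refused whole. The fingers move at their own pace and stop on an object; "force" is the grip in N (left out, the last holds). Time passes only in rows, so rows that repeat a pose let the fingers close. It gives the time, the measured TCP pose, the force, the opening and the grip force at its end, in the units of the state.
- bot.sense(): the state, without advancing time (a new reading comes with each control period).
- bot.capture(name): name is "scene" or "top"; returns (picture, depth): 480x640x3 uint8, blue, green, red; 480x640 float32, m along the optical axis (not along the pixel's ray), 0 where there is no reading.
- bot.camera_info(name): a dict with "fx", "fy", "cx", "cy" (pixels), "D" ([k1, k2, p1, p2, k3] as OpenCV has them; the pictures are not rectified), "view" (4x4, takes a point from world to camera coordinates). Camera axes: x right, y down, z forward; pixel columns grow to the right and rows downward; lengths in m; the calibration is good to about 2 mm. A picture is of the moment at which its call begins. camera_info takes no time and is no camera call.
- bot.close_job(): hands the job in; it is judged then, once.
The state is a dict: "t": time; "joints": joint angles; "qvel": joint speeds; "effort": joint torques, N m; "position": TCP position; "orientation": TCP orientation; "force": force on the tool from outside, world axes, zero at the start; "wrist_torque": the same for the moment, N m; "opening": finger opening in m; "finger_force": force on a finger pad.
Only numpy, scipy, OpenCV 4.12 (cv2) and the standard library are available. Lean on these libraries where they do the work, as an engineer would, in place of code of your own. Each camera call takes 0.05 s, during which the arm holds its last target. There are 200 camera calls.

## Working session

There is one attempt and no reset: what is moved stays moved. The work goes in short steps, Python scripts to look and compute and a tool call to move; the robot and the scene stay as the last step left them, time stands still between calls to the robot, and variables do not carry over. Pictures are saved under pics/ and viewed, at most 10 in all, crops included, and the job is handed in when it is done.

Besides the shell and the picture viewer there is one more tool, called after "Request:" by a JSON object that holds its "name" and its "arguments". arm_command: Moves the arm, as the interface text tells. Its arguments: {"type":"object","properties":{"increments":{"type":"array","items":{"type":"object","properties":{"ax":{"type":"number"},"ay":{"type":"number"},"az":{"type":"number"},"tx":{"type":"number"},"ty":{"type":"number"},"tz":{"type":"number"},"claw":{"type":"number"}}}},"force":{"type":"number"}},"required":["increments"]}

```bash
mkdir -p pics
cat > h.py <<'E'
import numpy as np, cv2
from scipy.spatial.transform import Rotation as R
from workcell import bot
def world(name,depth,uv,w=2):
    c=bot.camera_info(name);K=np.array([[c['fx'],0,c['cx']],[0,c['fy'],c['cy']],[0,0,1]]);V=np.array(c['view']);out=[]
    for u,v in uv:
        d=depth[v-w:v+w+1,u-w:u+w+1];d=d[d>0];z=np.median(d) if d.size else np.nan
        n=cv2.undistortPoints(np.array([[[u,v]]],float),K,np.array(c['D'],float))[0,0]
        out.append(V[:3,:3].T@(np.array([n[0]*z,n[1]*z,z])-V[:3,3]))
    return np.array(out)
E
python3 - <<'E'
from h import *
for n in ("scene","top"):
    p,d=bot.capture(n);cv2.imwrite(f"pics/{n}0.png",p);np.save(n+"0.npy",d)
    V=np.array(bot.camera_info(n)['view']);print(n,-V[:3,:3].T@V[:3,3])
s=bot.sense();print(s['position'],s['orientation'],s['opening'],bot.tip_reach)
E
```

```text
scene [1.47733335 0.83025397 0.96986794]
top [ 0.28604436 -0.0676111   1.56983753]
[0.17391234 0.49516734 0.26323382] [-5.28012764e-01 -3.09650337e+00  1.65554544e-03] 0.08797669473647943 0.025
```

View pics/scene0.png

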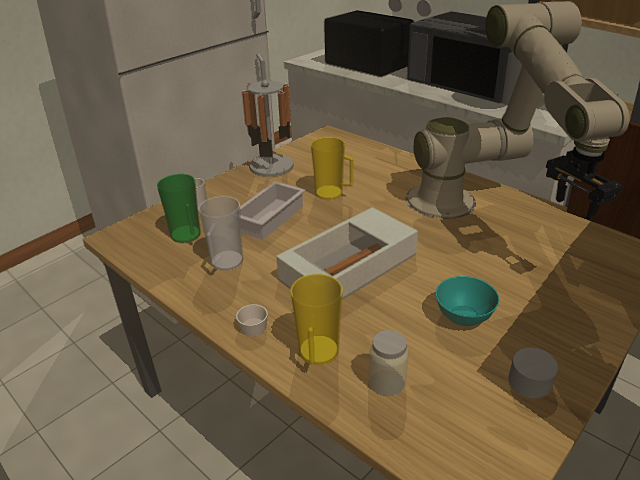

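View pics/top0.png

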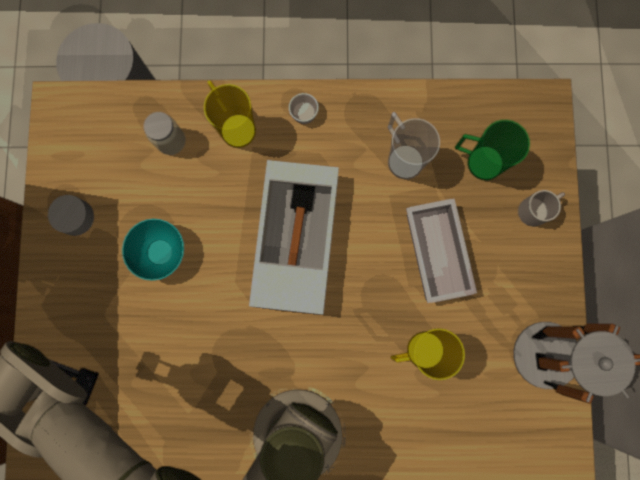

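The top view has world x up and y to the left. The well corners are near (268,161), (338,167), (323,313) and (250,306). The spatula handle is visible from about (300,212) to (293,264), with its blade at (302,197). The pan is at (441,250), the bowl at (154,250) and the clear pitcher at (410,150). Next I'll enlarge the well and pan and measure.

Run:
```python
from h import *
p=cv2.imread("pics/top0.png");d=np.load("top0.npy")
cv2.imwrite("pics/c1.png",cv2.resize(p[150:325,240:350],None,fx=3.4,fy=3.4,interpolation=cv2.INTER_CUBIC))
cv2.imwrite("pics/c2.png",cv2.resize(p[190:310,395:485],None,fx=4.8,fy=4.8,interpolation=cv2.INTER_CUBIC))
np.set_printoptions(precision=4,suppress=True)
uv=[(270,165),(335,170),(320,310),(253,304),(290,290),(302,190),(302,200),(299,225),(296,250),(294,262),(275,230),(441,250),(154,250),(412,128),(430,150),(355,250)]
for a,b in zip(uv,world("top",d,uv,1)):print(a,b)
```

```text
(270, 165) [0.68   0.0695 0.0871]
(335, 170) [ 0.6668 -0.0965  0.0858]
(320, 310) [ 0.3123 -0.0584  0.0883]
(253, 304) [0.3269 0.1077 0.0838]
(290, 290) [0.3616 0.016  0.0854]
(302, 190) [ 0.6299 -0.01    0.0178]
(302, 200) [ 0.6023 -0.0103  0.0203]
(299, 225) [ 0.5343 -0.003   0.0271]
(296, 250) [0.4684 0.0045 0.0273]
(294, 262) [0.437  0.0095 0.0273]
(275, 230) [0.5235 0.0611 0.0108]
(441, 250) [ 0.4709 -0.3764  0.005 ]
(154, 250) [0.4709 0.3825 0.0055]
(412, 128) [ 0.761  -0.2874  0.1356]
(430, 150) [ 0.7132 -0.3361  0.1057]
(355, 250) [ 0.4715 -0.1503  0.0006]
```

View pics/c1.png

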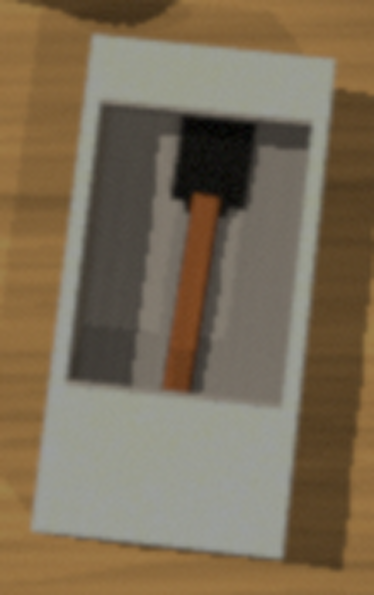

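View pics/c2.png

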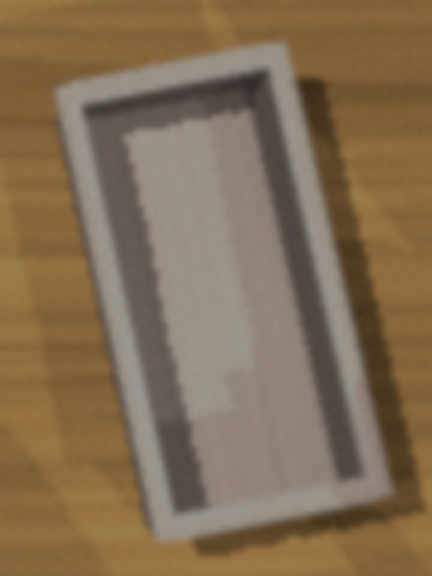

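The well crop (3.4x, origin 240,150) shows the well's top corners at (93,35), (335,60), (284,557) and (32,530). The hatch is at (100,103), (311,125), (282,405) and (68,380). The handle's front end is at (206,193) and it disappears under the hood at (177,390). The pan crop (4.8x, origin 395,190) shows rim corners at (57,88), (288,42), (393,493) and (157,540).

```bash
cat >> h.py <<'E'
def plane(name,uv,z):
    c=bot.camera_info(name);K=np.array([[c['fx'],0,c['cx']],[0,c['fy'],c['cy']],[0,0,1]]);V=np.array(c['view'])
    n=cv2.undistortPoints(np.array(uv,float).reshape(-1,1,2),K,np.array(c['D'],float))[:,0]
    o=-V[:3,:3].T@V[:3,3];r=np.c_[n,np.ones(len(n))]@V[:3,:3]
    return o+r*((z-o[2])/r[:,2])[:,None]
E
python3 - <<'E'
from h import *
np.set_printoptions(precision=4,suppress=True)
c1=lambda a:np.array(a)/3.4+[240,150]-.35
c2=lambda a:np.array(a)/4.8+[395,190]-.4
def rep(n,P):
    x=(P[0]+P[1]-P[2]-P[3])/2
    print(n,P.mean(0),"yaw",np.arctan2(x[1],x[0]),"len",np.hypot(*x[:2]),"wid",np.linalg.norm((P[0]+P[3]-P[1]-P[2])/2));return P.mean(0)
rep("well",plane("top",c1([(93,35),(335,60),(284,557),(32,530)]),.085))
rep("hatch",plane("top",c1([(100,103),(311,125),(282,405),(68,380)]),.085))
rep("pan",plane("top",c2([(57,88),(288,42),(393,493),(157,540)]),.065))
P=plane("top",c1([(206,193),(177,390)]),.028);x=P[0]-P[1];print("handle",P,np.arctan2(x[1],x[0]))
print("blade rear",plane("top",c1([(173,200),(246,211)]),.018))
# orange mask handle fit
p=cv2.imread("pics/top0.png");h=cv2.cvtColor(p,cv2.COLOR_BGR2HSV)
m=np.zeros(p.shape[:2],bool);m[200:268,284:308]=1
b,g,r=[p[...,i].astype(int) for i in range(3)]
m&=(r>1.7*b)&(r>60);ys,xs=np.nonzero(m);rows=np.unique(ys)
print(rows.min(),rows.max())
mid=np.array([[xs[ys==y].mean(),y] for y in rows]);W=plane("top",mid,.026)
k=np.polyfit(W[2:-2,0],W[2:-2,1],1);print("fit",k,np.arctan(k[0]),W[0],W[-1])
s=bot.sense();M=R.from_rotvec(s['orientation']).as_matrix();print(M)
E
```

```text
well [0.4987 0.006  0.085 ] yaw -0.10493852497977382 len 0.37253215386396044 wid 0.18391736157938238
hatch [0.5282 0.0032 0.085 ] yaw -0.10157323435460132 len 0.21024098573314803 wid 0.1587656517814191
pan [ 0.4648 -0.3649  0.065 ] yaw 0.19485136194980693 len 0.24443250915072862 wid 0.12617808905254155
handle [[ 0.5836 -0.006   0.028 ]
 [ 0.4308  0.0153  0.028 ]] -0.13874159315844956
blade rear [[ 0.58    0.0201  0.018 ]
 [ 0.5712 -0.0367  0.018 ]]
207 264
fit [-0.1489  0.0802] -0.14781280736999575 [ 0.5824 -0.004   0.026 ] [0.4319 0.0147 0.026 ]
[[-0.9435  0.3314 -0.0006]
 [ 0.3314  0.9435 -0.001 ]
 [ 0.0002 -0.0011 -1.    ]]
```

View crop.

Run:
```python
from h import *
p=cv2.imread("pics/scene0.png")
cv2.imwrite("pics/c3.png",cv2.resize(p[100:230,520:640],None,fx=4.5,fy=4.5,interpolation=cv2.INTER_CUBIC))
d=np.load("scene0.npy")
# gripper points in the tool frame
s=bot.sense();M=R.from_rotvec(s['orientation']).as_matrix();T=np.array(s['position'])
uv=[(u,v) for v in range(100,225,2) for u in range(530,638,2)]
W=world("scene",d,uv,0);L=(W-T)@M;ok=(np.abs(L)<.2).all(1)&(W[:,2]>.2);L=L[ok]
for z in np.arange(-.2,.04,.01):
    q=L[(L[:,2]>=z)&(L[:,2]<z+.01)]
    if len(q):print("%.2f"%z,len(q),q[:,:2].min(0).round(3),q[:,:2].max(0).round(3))
```

```text
-0.20 44 [-0.071 -0.091] [0.049 0.05 ]
-0.19 50 [-0.066 -0.056] [0.038 0.04 ]
-0.18 29 [-0.059 -0.028] [0.038 0.04 ]
-0.17 32 [-0.042 -0.018] [0.012 0.04 ]
-0.16 22 [-0.042 -0.03 ] [0.013 0.039]
-0.15 26 [-0.032 -0.022] [0.014 0.031]
-0.14 40 [-0.041 -0.031] [0.022 0.036]
-0.13 23 [-0.038 -0.04 ] [-0.012  0.02 ]
-0.12 10 [-0.034 -0.032] [0.017 0.016]
-0.11 31 [-0.025 -0.044] [0.022 0.017]
-0.10 29 [-0.025 -0.039] [0.017 0.019]
-0.09 117 [-0.036 -0.091] [0.033 0.093]
-0.08 93 [-0.039 -0.09 ] [0.034 0.096]
-0.07 52 [-0.039 -0.09 ] [0.032 0.093]
-0.06 62 [-0.04  -0.084] [0.03  0.087]
-0.05 41 [-0.037 -0.083] [0.031 0.087]
-0.04 6 [-0.013 -0.061] [-0.001  0.082]
-0.03 13 [-0.014 -0.06 ] [0.003 0.064]
-0.02 17 [-0.013 -0.058] [0.008 0.064]
-0.01 16 [-0.014 -0.06 ] [0.01  0.059]
0.00 17 [-0.015 -0.059] [0.007 0.059]
0.01 15 [-0.015 -0.058] [0.009 0.058]
0.02 5 [-0.011 -0.045] [0.002 0.055]
```

View pics/c3.png

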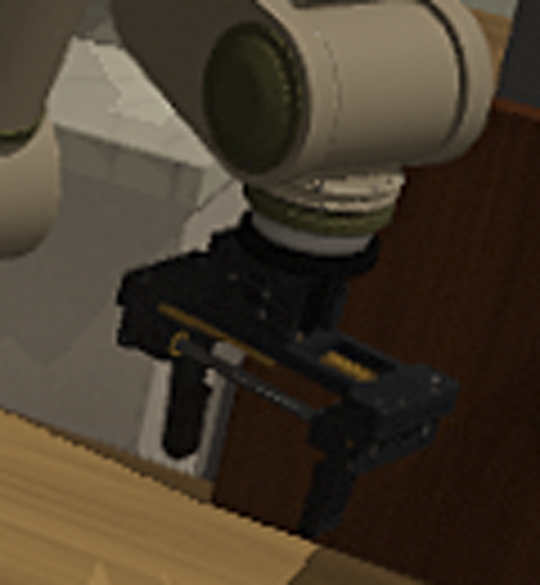

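The gripper body is 187 mm across its closing direction, wider than the 160 mm hatch, so it has to stay above the well's top (z 85 mm). I'll grip the top 5–6 mm of the handle with the fingertips at z≈22–23 mm. Then I lift it slightly, slide it back under the hood, tilt the blade up and bring it out along the diagonal.

```bash
cat >> h.py <<'E'
def frame(psi,phi):
    u=np.array([np.cos(phi)*np.cos(psi),np.cos(phi)*np.sin(psi),np.sin(phi)]);y=np.array([-np.sin(psi),np.cos(psi),0])
    return np.c_[-u,y,np.cross(-u,y)]
def rel(T0,M0,T,M):
    return np.r_[np.degrees(R.from_matrix(M0.T@M).as_rotvec()),M0.T@(np.array(T)-T0)*100].round(2)
def now():
    s=bot.sense();return np.array(s['position']),R.from_rotvec(s['orientation']).as_matrix()
E
python3 - <<'E'
from h import *
print(rel(*now(),(.5336,.001,.16),frame(-.14,0)))
E
```

```text
[-6.000e-02 -2.000e-02 -1.133e+01 -5.032e+01 -3.469e+01  1.035e+01]
```

Request:
{"name": "arm_command", "arguments": {"increments": [{"tx": -6, "ty": -4.1, "tz": 0.5, "claw": 6.5}, {"tx": -12, "ty": -8.3, "tz": 1, "claw": 6.5}, {"tx": -18, "ty": -12.4, "tz": 2, "claw": 6.5}, {"tx": -22, "ty": -15.2, "tz": 3, "az": -5, "claw": 6.5}, {"tx": -27, "ty": -18.6, "tz": 4, "az": -11.3, "claw": 6.5}], "force": 40}}

```text
invalid input at $.increments[0]: expected keys ax, ay, az, tx, ty, tz, claw
```

Run:
```python
from h import *
print(rel(*now(),(.5336,.001,.16),frame(-.14,0)),bot.sense()['joints'])
```

```text
[-6.000e-02 -2.000e-02 -1.133e+01 -5.032e+01 -3.469e+01  1.035e+01] [ 1.00959821e+00  3.13397482e-01  1.49831516e+00 -4.07346465e-05
  1.33100439e+00 -2.23399278e-01]
```

Request:
{"name": "arm_command", "arguments": {"increments": [{"ax": 0, "ay": 0, "az": 0, "tx": -5, "ty": -3.4, "tz": 0.5, "claw": 6.5}, {"ax": 0, "ay": 0, "az": 0, "tx": -10, "ty": -6.9, "tz": 1, "claw": 6.5}, {"ax": 0, "ay": 0, "az": 0, "tx": -15, "ty": -10.3, "tz": 2, "claw": 6.5}, {"ax": 0, "ay": 0, "az": -5, "tx": -20, "ty": -13.8, "tz": 3, "claw": 6.5}, {"ax": 0, "ay": 0, "az": -11.3, "tx": -25, "ty": -17.2, "tz": 4, "claw": 6.5}], "force": 40}}

```text
t: 0.72
position: [0.3536, 0.2484, 0.2234]
orientation: [0.215, 3.134, 0.0]
force: [0.5, 1.0, 0.7]
opening: 0.0649
finger_force: 0.0
```

Run:
```python
from h import *
print(rel(*now(),(.5336,.001,.16),frame(-.14,0)),bot.sense()['joints'])
```

```text
[ 0.000e+00  1.000e-02  1.700e-01 -2.121e+01 -2.205e+01  6.340e+00] [ 3.39994864e-01  1.47319516e-01  1.81909241e+00  1.88574881e-05
  1.17507290e+00 -1.09370680e+00]
```

Request:
{"name": "arm_command", "arguments": {"increments": [{"ax": 0, "ay": 0, "az": 0, "tx": -4.2, "ty": -4.4, "tz": 1.3, "claw": 6.5}, {"ax": 0, "ay": 0, "az": 0, "tx": -8.5, "ty": -8.8, "tz": 2.5, "claw": 6.5}, {"ax": 0, "ay": 0, "az": 0, "tx": -12.7, "ty": -13.2, "tz": 3.8, "claw": 6.5}, {"ax": 0, "ay": 0, "az": 0, "tx": -17, "ty": -17.6, "tz": 5, "claw": 6.5}, {"ax": 0, "ay": 0, "az": 0.2, "tx": -21.2, "ty": -22, "tz": 6.3, "claw": 6.5}]}}

```text
t: 1.35
position: [0.5328, 0.0008, 0.1602]
orientation: [-0.227, -3.133, -0.0]
force: [1.0, 0.9, -0.7]
opening: 0.0645
finger_force: 0.0
```

Run:
```python
from h import *
print(now()[0],rel(*now(),(.5336,.001,.0485),frame(-.14,0)),bot.sense()['joints'])
p,d=bot.capture("scene");cv2.imwrite("pics/s1.png",cv2.resize(p[120:330,240:520],None,fx=2.5,fy=2.5))
```

```text
[0.53282892 0.00078899 0.160165  ] [ 1.000e-02 -1.000e-02 -2.600e-01 -8.000e-02  3.000e-02  1.117e+01] [-2.18600759e-01  4.33606662e-01  1.61239566e+00  1.08800432e-04
  1.09576016e+00 -1.64499568e+00]
```

View pics/s1.png

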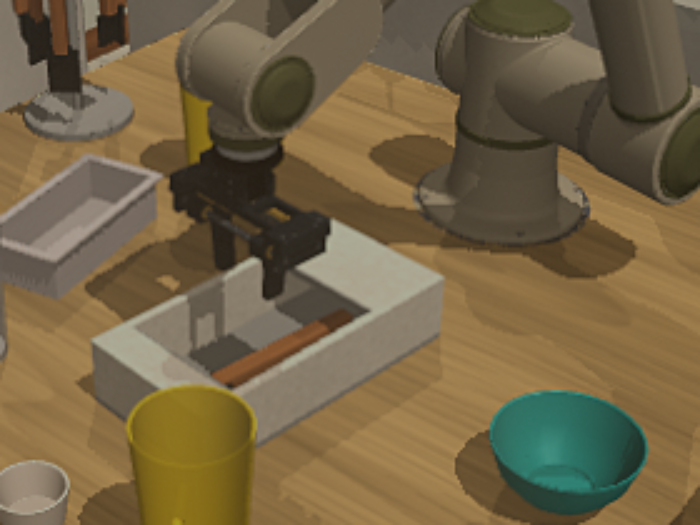

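The fingers (crop 220–280, 270) straddle the handle over the hatch and the body clears the walls. Next I descend gently and watch the force.

Request:
{"name": "arm_command", "arguments": {"increments": [{"ax": 0, "ay": 0, "az": -0.3, "tx": 0, "ty": 0, "tz": 3.5, "claw": 6.5}, {"ax": 0, "ay": 0, "az": -0.3, "tx": 0, "ty": 0, "tz": 7, "claw": 6.5}, {"ax": 0, "ay": 0, "az": -0.3, "tx": 0, "ty": 0, "tz": 9.5, "claw": 6.5}, {"ax": 0, "ay": 0, "az": -0.3, "tx": 0, "ty": 0, "tz": 10.7, "claw": 6.5}, {"ax": 0, "ay": 0, "az": -0.3, "tx": 0, "ty": 0, "tz": 11.1, "claw": 6.5}]}}

```text
t: 2.02
position: [0.532, 0.0027, 0.0495]
orientation: [-0.218, -3.134, -0.0]
force: [-0.2, -0.2, -1.0]
opening: 0.0651
finger_force: 0.0
```

Request:
{"name": "arm_command", "arguments": {"increments": [{"ax": 0, "ay": 0, "az": 0, "tx": 0, "ty": 0, "tz": 0.05, "claw": 6.5}, {"ax": 0, "ay": 0, "az": 0, "tx": 0, "ty": 0, "tz": 0.1, "claw": 6.5}]}}

```text
t: 2.28
position: [0.5323, 0.0026, 0.0495]
orientation: [0.218, 3.133, -0.0]
force: [0.2, -0.3, 0.8]
opening: 0.0654
finger_force: 0.0
```

Request:
{"name": "arm_command", "arguments": {"increments": [{"ax": 0, "ay": 0, "az": 0, "tx": 0, "ty": 0, "tz": 0.1, "claw": 6.5}, {"ax": 0, "ay": 0, "az": 0, "tx": 0, "ty": 0, "tz": 0.1, "claw": 6.5}]}}

```text
t: 2.52
position: [0.532, 0.0027, 0.0479]
orientation: [0.218, 3.134, -0.0]
force: [0.2, -0.1, -0.8]
opening: 0.0646
finger_force: 0.0
```

Run:
```python
from h import *
for i in range(5):
    if i:bot.capture("top")
    s=bot.sense();print(s['t'],np.round(s['position'],4),np.round(s['force'],1))
```

```text
2.525 [0.532  0.0027 0.0479] [ 0.2 -0.1 -0.8]
2.575 [0.532  0.0027 0.0479] [-0.1 -0.1 -0.1]
2.625 [0.532  0.0027 0.0478] [0.5 0.8 0.6]
2.675 [0.532  0.0027 0.0478] [ 0.4 -0.3  0.2]
2.725 [0.532  0.0026 0.0478] [ 0.2  0.3 -0.2]
```

Request:
{"name": "arm_command", "arguments": {"increments": [{"ax": 0, "ay": 0, "az": 0, "tx": 0, "ty": 0, "tz": 0.05, "claw": 3.5}, {"ax": 0, "ay": 0, "az": 0, "tx": 0, "ty": 0, "tz": 0.05, "claw": 2.5}, {"ax": 0, "ay": 0, "az": 0, "tx": 0, "ty": 0, "tz": 0.05, "claw": 1.5}, {"ax": 0, "ay": 0, "az": 0, "tx": 0, "ty": 0, "tz": 0.05, "claw": 1.5}, {"ax": 0, "ay": 0, "az": 0, "tx": 0, "ty": 0, "tz": 0.05, "claw": 1.5}], "force": 45}}

```text
t: 3.35
position: [0.532, 0.0026, 0.0472]
orientation: [0.218, 3.134, -0.0]
force: [0.1, -0.4, 0.0]
opening: 0.021
finger_force: 45.0
```

Request:
{"name": "arm_command", "arguments": {"increments": [{"ax": 0, "ay": 0, "az": 0, "tx": 0, "ty": 0, "tz": 0.05, "claw": 1.5}, {"ax": 0, "ay": 0, "az": 0, "tx": 0, "ty": 0, "tz": 0.05, "claw": 1.5}]}}

```text
t: 3.6
position: [0.532, 0.0026, 0.0472]
orientation: [0.218, 3.134, -0.0]
force: [-2.2, -0.1, 5.9]
opening: 0.021
finger_force: 45.0
```

Request:
{"name": "arm_command", "arguments": {"increments": [{"ax": 0, "ay": 0, "az": 0, "tx": 0, "ty": 0, "tz": -0.4, "claw": 1.5}, {"ax": 0, "ay": 0, "az": 0, "tx": 0, "ty": 0, "tz": -0.8, "claw": 1.5}, {"ax": 0, "ay": 0, "az": 0, "tx": 0, "ty": 0, "tz": -1.2, "claw": 1.5}, {"ax": 0, "ay": 0, "az": 0, "tx": 0, "ty": 0, "tz": -1.2, "claw": 1.5}]}}

```text
t: 4.1
position: [0.5321, 0.0026, 0.059]
orientation: [0.218, 3.133, -0.0]
force: [-0.8, -0.3, -1.5]
opening: 0.0213
finger_force: 45.0
```

Run:
```python
from h import *
p,d=bot.capture("top")
s=bot.sense();print(np.round(s['position'],4),np.round(s['force'],1),np.round(s['wrist_torque'],2))
print(world("top",d,[(302,190),(302,200),(303,195),(296,255),(295,260)],1).round(4))
p2,_=bot.capture("scene")
a=cv2.resize(p[150:290,240:350],None,fx=3.5,fy=3.5);b=cv2.resize(p2[190:310,260:430],None,fx=2.3,fy=2.3)
c=np.zeros((500,790,3),np.uint8);c[:490,:385]=a;c[:276,390:781]=b;cv2.imwrite("pics/t2.png",c)
```

```text
[0.532  0.0027 0.0588] [ 0.1  0.4 -1. ] [ 0.   -0.07  0.04]
[[ 0.626  -0.0107  0.0355]
 [ 0.5405 -0.0215  0.323 ]
 [ 0.553  -0.0233  0.3157]
 [ 0.4109 -0.0145  0.4319]
 [ 0.3999 -0.0133  0.445 ]]
```

View pics/t2.png

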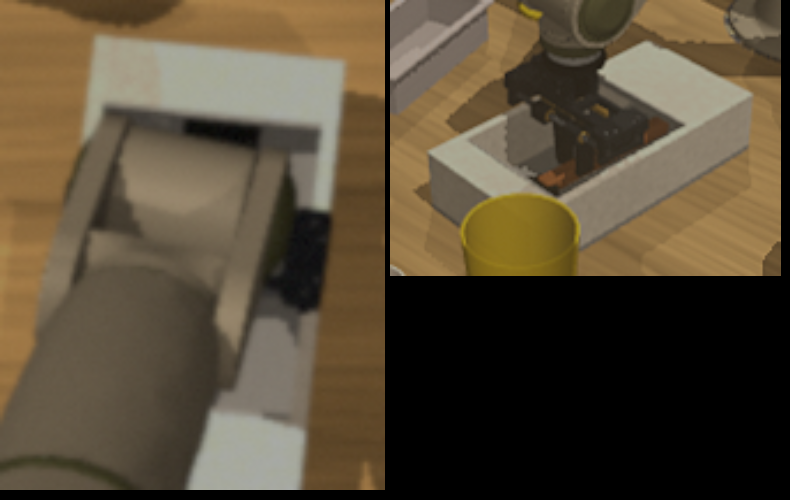

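The spatula came up with the gripper: blade z is 35 mm, and in the left crop its tip is still under the front cover at (220,122). Next I slide it back 40 mm under the deep hood.

Request:
{"name": "arm_command", "arguments": {"increments": [{"ax": 0, "ay": 0, "az": 0, "tx": 1, "ty": 0, "tz": 0, "claw": 1.5}, {"ax": 0, "ay": 0, "az": 0, "tx": 2, "ty": 0, "tz": 0, "claw": 1.5}, {"ax": 0, "ay": 0, "az": 0, "tx": 3, "ty": 0, "tz": 0, "claw": 1.5}, {"ax": 0, "ay": 0, "az": 0, "tx": 4, "ty": 0, "tz": 0, "claw": 1.5}, {"ax": 0, "ay": 0, "az": 0, "tx": 4, "ty": 0, "tz": 0, "claw": 1.5}]}}

```text
t: 4.82
position: [0.4917, 0.0083, 0.0588]
orientation: [-0.218, -3.134, -0.0]
force: [0.2, -1.0, -1.7]
opening: 0.0209
finger_force: 45.0
```

Run:
```python
from h import *
p,d=bot.capture("top")
s=bot.sense();print(np.round(s['position'],4),np.round(s['force'],1),np.round(s['wrist_torque'],2))
g=p[170:215,295:312].max(2)
print(g[:, ::4].T)
```

```text
[0.4923 0.0082 0.0589] [ 1.1 -1.2 -1.8] [0.03 0.02 0.01]
[[170 170 170 169 168 168 170 167 169 169 166 155 131  90  79  84  84  84
   87  82  90 116 113  67  27  19  21  22  22  21  24  24  22  21  19  22
   23  39  71  85  97 102 110 115 119]
 [169 169 169 170 170 170 169 169 170 169 170 161 140 111  82  81  83  82
   83  82  94 116 118  96  52  23  20  17  20  20  20  19  19  17  18  17
   20  25  46  72  87  96 103 109 115]
 [167 169 170 169 169 168 169 169 169 168 169 165 152 129  90  81  85  84
   85  87  84  90 118 116  72  29  21  25  19  18  23  18  17  16  19  19
   14  18  29  49  74  88  97 104 110]
 [169 169 170 169 169 169 169 169 169 169 169 167 161 137 102  79  83  82
   83  84  82  94 116 123 106  59  22  16  20  18  20  21  19  20  14  13
   18  17  19  29  54  74  90  95 103]
 [169 169 170 170 168 169 169 169 171 170 170 168 164 144 117  83  80  84
   83  84  85  86 101 127 125  86  41  22  23  20  17  28  29  32  33  35
   39  43  49  53  60  65  69  79  87]]
```

The tip now shows at row ~194, clear of the cover edge at row ~182, and there is no contact force. Next I tilt.

Request:
{"name": "arm_command", "arguments": {"increments": [{"ax": 0, "ay": -5, "az": 0, "tx": 0.4, "ty": 0, "tz": -1.5, "claw": 1.5}, {"ax": 0, "ay": -10, "az": 0, "tx": 0.7, "ty": 0, "tz": -2.8, "claw": 1.5}, {"ax": 0, "ay": -15, "az": 0, "tx": 0.6, "ty": 0, "tz": -4, "claw": 1.5}, {"ax": 0, "ay": -20, "az": 0, "tx": 0.4, "ty": 0, "tz": -5.2, "claw": 1.5}, {"ax": 0, "ay": -20, "az": 0, "tx": 0.4, "ty": 0, "tz": -5.2, "claw": 1.5}]}}

```text
t: 5.5
position: [0.4883, 0.0088, 0.1112]
orientation: [0.194, 2.786, -0.034]
force: [-0.1, 0.1, -0.7]
opening: 0.021
finger_force: 45.0
```

Run:
```python
from h import *
s=bot.sense();T,M=now();print(T,np.degrees(np.arcsin(-M[2,0])),np.round(s['force'],1),np.round(s['wrist_torque'],2),s['joints'])
u=frame(-.14,0)[:,0]*-1
b=T+0 
# next targets relative to the post-slide pose
P0=np.array([.4917,.0083,.0588])
for ph,dx,dz in [(25,.003,.063),(30,.009,.074),(30,.045,.095),(30,.081,.116),(30,.081,.18)]:
    print(ph,rel(T,M,P0+u*dx+[0,0,dz],frame(-.14,np.radians(ph))))
p,d=bot.capture("scene");cv2.imwrite("pics/s3.png",cv2.resize(p[120:330,200:480],None,fx=2.5,fy=2.5))
```

```text
[0.48828504 0.00876285 0.11116509] 20.01143466989055 [-0.1  0.1 -0.7] [ 0.07  0.27 -0.03] [-0.23850814  0.30551992  2.01453748  0.07437469  0.47498502 -1.73066609]
25 [ 0.02 -4.99  0.06 -0.97  0.   -0.78]
30 [ 0.02 -9.99  0.06 -1.91  0.   -1.61]
30 [ 0.02 -9.99  0.06 -6.01 -0.   -2.35]
30 [ 2.000e-02 -9.990e+00  6.000e-02 -1.011e+01 -1.000e-02 -3.090e+00]
30 [ 2.00e-02 -9.99e+00  6.00e-02 -1.23e+01 -1.00e-02 -9.10e+00]
```

View pics/s3.png

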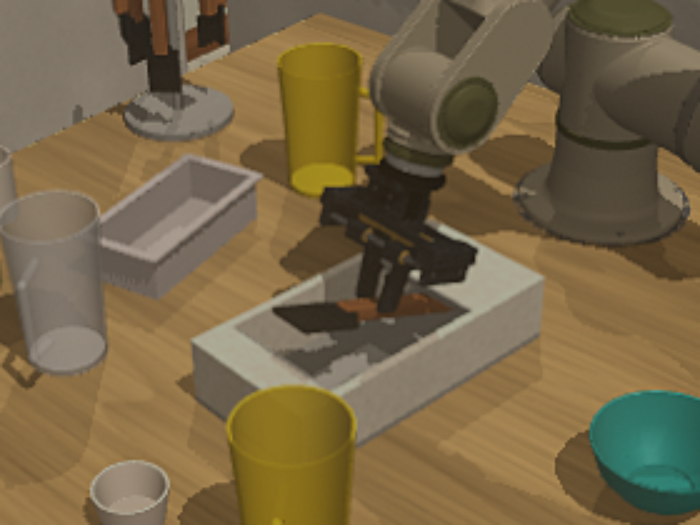

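The blade is now up through the hatch (crop 315,315) with the handle end still under the hood, and nothing is touching. At 20° the diagonal line already clears both covers, so I slide out along the axis.

Request:
{"name": "arm_command", "arguments": {"increments": [{"ax": 0, "ay": 0, "az": 0, "tx": -2, "ty": 0, "tz": 0.2, "claw": 1.5}, {"ax": 0, "ay": 0, "az": 0, "tx": -4, "ty": 0, "tz": 0.4, "claw": 1.5}, {"ax": 0, "ay": 0, "az": 0, "tx": -6, "ty": 0, "tz": 0.6, "claw": 1.5}, {"ax": 0, "ay": 0, "az": 0, "tx": -8.4, "ty": 0, "tz": 0.8, "claw": 1.5}, {"ax": 0, "ay": 0, "az": 0, "tx": -8.4, "ty": 0, "tz": 0.8, "claw": 1.5}]}}

```text
t: 6.18
position: [0.5703, -0.0029, 0.1316]
orientation: [0.194, 2.787, -0.034]
force: [0.9, 0.6, -1.4]
opening: 0.021
finger_force: 45.0
```

Run:
```python
from h import *
s=bot.sense();T,M=now();print(T,np.degrees(np.arcsin(-M[2,0])),np.round(s['force'],1),np.round(s['wrist_torque'],2),s['joints'])
p,d=bot.capture("scene");cv2.imwrite("pics/s4.png",cv2.resize(p[120:330,200:480],None,fx=2.5,fy=2.5))
```

```text
[ 0.5702695  -0.0028747   0.13162749] 19.9666477177697 [ 0.9  0.6 -1.4] [0.08 0.26 0.02] [-0.22162951  0.41956895  1.7656708   0.0490207   0.60951842 -1.68873231]
```

View pics/s4.png

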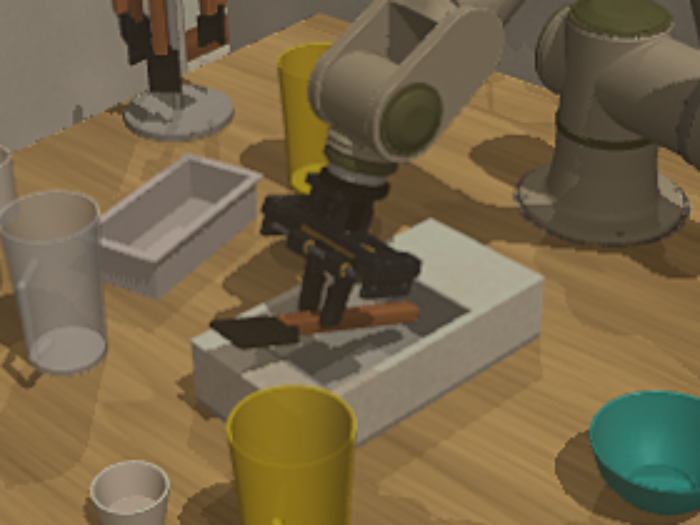

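The handle end is now visible inside the hatch (crop 415,312), clear of the hood edge. Next I go straight up.

Request:
{"name": "arm_command", "arguments": {"increments": [{"ax": 0, "ay": 0, "az": 0, "tx": -1, "ty": 0, "tz": -2.8, "claw": 1.5}, {"ax": 0, "ay": 0, "az": 0, "tx": -2.4, "ty": 0, "tz": -6.6, "claw": 1.5}, {"ax": 0, "ay": 0, "az": 0, "tx": -3.9, "ty": 0, "tz": -10.7, "claw": 1.5}, {"ax": 0, "ay": 0, "az": 0, "tx": -5.4, "ty": 0, "tz": -14.8, "claw": 1.5}, {"ax": 0, "ay": 0, "az": 0, "tx": -6.8, "ty": 0, "tz": -18.8, "claw": 1.5}]}}

```text
t: 6.85
position: [0.5679, -0.0023, 0.3324]
orientation: [0.194, 2.789, -0.034]
force: [-0.6, -0.0, -1.9]
opening: 0.0211
finger_force: 45.0
```

Run:
```python
from h import *
s=bot.sense();T,M=now();print(T,np.round(s['force'],1),np.round(s['wrist_torque'],2),s['joints'])
# final: level, yaw psi; blade 85mm ahead of the grip (TCP) -> over the pan centre
pan=np.array([.4648,-.3649])
for psi in (-.14,-.5):
    t=pan-.0865*np.array([np.cos(psi),np.sin(psi)])
    print(psi,t,rel(T,M,(*t,.33),frame(psi,0)))
```

```text
[ 0.56788162 -0.00231869  0.33240637] [-0.6 -0.  -1.9] [ 0.06  0.25 -0.02] [-0.22161626  0.20566004  1.49189575  0.03155607  1.09853374 -1.66302038]
-0.14 [ 0.37914632 -0.35282952] [ 1.000e-02  1.987e+01  7.000e-02  1.310e+01 -3.733e+01 -4.480e+00]
-0.5 [ 0.38888911 -0.32342969] [  3.59  19.65  20.48  12.57 -34.28  -4.29]
```

Request:
{"name": "arm_command", "arguments": {"increments": [{"ax": 0.3, "ay": 2, "az": 2, "tx": 1, "ty": -3, "tz": -0.4, "claw": 1.5}, {"ax": 0.8, "ay": 5, "az": 5, "tx": 2.5, "ty": -7, "tz": -0.9, "claw": 1.5}, {"ax": 1.2, "ay": 7, "az": 7, "tx": 4, "ty": -11, "tz": -1.4, "claw": 1.5}, {"ax": 1.5, "ay": 9, "az": 9, "tx": 5.5, "ty": -15, "tz": -1.9, "claw": 1.5}, {"ax": 2, "ay": 11, "az": 11, "tx": 7, "ty": -19, "tz": -2.4, "claw": 1.5}]}}

```text
t: 7.48
position: [0.4678, -0.1811, 0.3297]
orientation: [0.499, 2.947, -0.016]
force: [0.1, -0.4, -1.5]
opening: 0.0213
finger_force: 45.0
```

Run:
```python
from h import *
T,M=now();print(T,bot.sense()['joints'])
print(rel(T,M,(.3889,-.3234,.33),frame(-.5,0)))
```

```text
[ 0.46781015 -0.18109877  0.3296712 ] [-0.62984159  0.14468917  1.54444659  0.05990738  1.31167294 -1.87639504]
[  1.55   8.61   9.41   2.71 -16.03  -0.69]
```

Request:
{"name": "arm_command", "arguments": {"increments": [{"ax": 0.4, "ay": 2.2, "az": 2.4, "tx": 0.7, "ty": -4, "tz": -0.2, "claw": 1.5}, {"ax": 0.8, "ay": 4.4, "az": 4.8, "tx": 1.4, "ty": -8, "tz": -0.3, "claw": 1.5}, {"ax": 1.2, "ay": 6.5, "az": 7, "tx": 2.1, "ty": -12, "tz": -0.5, "claw": 1.5}, {"ax": 1.5, "ay": 8.6, "az": 9.4, "tx": 2.7, "ty": -15, "tz": -0.7, "claw": 1.5}, {"ax": 1.5, "ay": 8.6, "az": 9.4, "tx": 2.7, "ty": -16, "tz": -0.7, "claw": 1.5}]}}

```text
t: 8.1
position: [0.39, -0.3232, 0.3301]
orientation: [0.777, 3.042, 0.002]
force: [0.1, -0.0, -1.5]
opening: 0.0213
finger_force: 45.0
```

Request:
{"name": "arm_command", "arguments": {"increments": [{"ax": 0, "ay": 0, "az": 0, "tx": 0, "ty": 0, "tz": 0, "claw": 1.5}, {"ax": 0, "ay": 0, "az": 0, "tx": 0, "ty": 0, "tz": 0, "claw": 1.5}, {"ax": 0, "ay": 0, "az": 0, "tx": 0, "ty": 0, "tz": 0, "claw": 1.5}, {"ax": 0, "ay": 0, "az": 0, "tx": 0, "ty": 0, "tz": 0, "claw": 1.5}]}}

```text
t: 8.6
position: [0.391, -0.3221, 0.3311]
orientation: [0.773, 3.041, 0.0]
force: [-0.1, -0.3, -1.9]
opening: 0.0208
finger_force: 45.0
```

Run:
```python
from h import *
s=bot.sense();T,M=now();print(T,np.round(s['force'],1),np.round(s['qvel'],3));print(rel(T,M,(.3889,-.3234,.33),frame(-.5,0)))
p,d=bot.capture("top");q,e=bot.capture("scene");np.save("top9.npy",d)
cv2.imwrite("pics/f.png",np.hstack([cv2.resize(p[170:410,350:510],(400,600)),cv2.resize(q[110:290,200:320],(400,600))]))
```

```text
[ 0.39096807 -0.32212381  0.33106408] [-0.1 -0.3 -1.9] [-0.006  0.002 -0.001 -0.002  0.002  0.001]
[ 0.06  0.21  0.12  0.12 -0.21  0.11]
```

View pics/f.png

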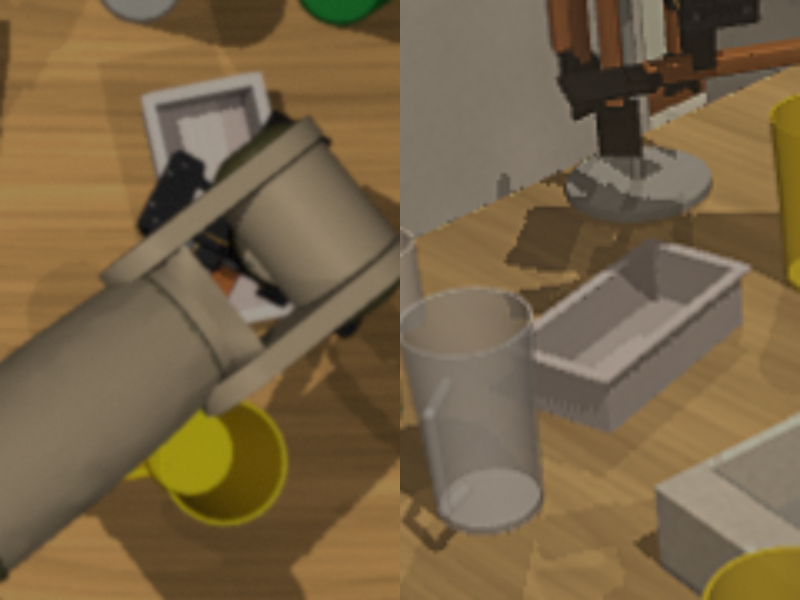

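The top crop shows the arm over the pan, hiding the blade. In the scene crop, the blade spans about (560–655, 65–115) and appears behind the pan from this low angle. I'll get its 3-D position from depth.

Run:
```python
from h import *
q,e=bot.capture("scene");s=bot.sense();T,M=now();o=T+M[:,2]*(.0375)  # about mid underside level
uv=[(u,v) for v in range(120,150) for u in range(235,310)]
W=world("scene",e,uv,0);L=(W-T)@M
ok=np.array([q[v,u].max()<75 for u,v in uv])&(L[:,2]>0)&(L[:,2]<.07)&(abs(L[:,1])<.06)&(L[:,0]<-.03)&(L[:,0]>-.2)
print(ok.sum(),"tool-frame min/max",np.percentile(L[ok],[2,98],axis=0).round(4),"world mean",W[ok].mean(0).round(4))
Wb=W[ok];print(np.percentile(Wb,[1,99],axis=0).round(3))
k=np.polyfit(L[ok,0],L[ok,2],1);print("slope",k)
# handle
uv=[(u,v) for v in range(105,145) for u in range(275,345)];W=world("scene",e,uv,0);L=(W-T)@M
oo=np.array([int(q[v,u][2])>1.7*int(q[v,u][0]) for u,v in uv])&(L[:,2]>-.01)&(L[:,2]<.08)&(abs(L[:,1])<.05)
print("handle",oo.sum(),np.percentile(L[oo],[2,98],axis=0).round(4),W[oo,2].min())
# pan now
p,d=bot.capture("top");old=np.load("top0.npy");print(np.median(abs(d-old)[195:215,412:430]),np.median(abs(d-old)[220:290,125:180]),np.median(abs(d-old)[120:170,395:435]))
```

```text
284 tool-frame min/max [[-0.1275 -0.0244  0.0198]
 [-0.0329  0.0326  0.0368]] world mean [ 0.4693 -0.3559  0.3017]
[[ 0.422 -0.402  0.294]
 [ 0.514 -0.323  0.312]]
slope [-0.05607754  0.02479928]
handle 442 [[-0.0423 -0.0082  0.0174]
 [ 0.1444  0.0209  0.0388]] 0.289202394029668
0.0032593608 0.0034305453 0.003351152
```

```bash
python3 -c "
from workcell import bot
print(bot.close_job())"
```

```text
the job is handed in; nothing more can be done
None
```

The spatula is out of the well and was handed in held level and steady at z≈0.29 m, about 22 cm above the pan's rim, with the middle of its blade within about 3 mm of the pan mouth's centre by my depth measurement; the robot clock was about 9 s at hand-in, I saw no contact with anything else, and no verdict came back.

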